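# Find the high spot of a handwheel on a truing stand

## Robot

A 6-joint arm with a two-finger parallel gripper is mounted at the origin on a cart in front of the work surface, level with it; the furniture and walls round the work are solid. World frame = base frame: x ahead of the robot, y to its left, z up, the work surface at z = 0. Lengths are in m, angles in degrees, forces in N, time in s.
With the tool pointing down it reaches from about 0.35 to 0.975 m from the base axis. Payload 17.4 kg.
Tool frame: the origin (TCP) lies at the very end of the fingers, on their centre line; the grasp point (between the pads) lies r.tcp_to_grasp behind it (r.tcp_to_grasp is the distance from the TCP to the grasp point, in m); z points along the fingers, y is the line along which they close (so a half turn about z gives the same grasp; the last joint's range is limited). The gripper opens to 85 mm and grips with 20 to 120 N. Pads are 22 mm wide; open, the fingers measure 114 mm over their backs; the gripper's body (76 mm by 85 mm) begins 54 mm behind the grasp point. The pads swing forward as they close: fully open they stand 13 mm farther back than shut.
Start: joints at [64.011, 6.646, 82.598, -0, 90.757, -2.166], TCP at [0.273, 0.617, 0.231] pointing down, gripper open.
Joint ranges: [-162.19, 162.19], [-47.58, 125.68], [4.15, 143.07], [-65.23, 245.23], [0.69, 171.88], [-170.13, 170.13]. Speed limits (degrees/s): [108.29, 108.29, 127.2, 180, 180, 180].

## Interface

Orientations are given as [roll, pitch, yaw] about the fixed x, y, z axes, in that order (R = Rz(yaw) Ry(pitch) Rx(roll)).
In Python, from rig import readout, grab_frame, calibration, ticket, boxes_of, cut_out, r gives the robot as it stands. The module is installed in compiled form; this text tells all that it offers.
- The arm moves only by the tool play_rows, never from a script. Its argument "rows" is a list that holds one entry, the list of rows, each a list of 4 numbers: the shift along the world's x, y, z in m, then the turn about the world's z in rad. A call has 1 to 8 rows; each row is the pose to reach, as a shift and turn from the pose commanded when the call began; what a row does not reach only later rows make up. A row lasts 1/8 s, in which the tool goes at most 62.5 mm and 10.7 degrees, less where a joint would pass 70% of its speed; a pose out of reach is approached as far as the arm can. A call with a gripper value outside its range is refused whole. "jaw" is the closure, from 0 (fully open) to 1 (shut), set as the call begins (left out, the last holds). The fingers move at their own pace and stop on an object; "force" is the grip in N (left out, the last holds). Time passes only in rows, so rows that repeat a pose let the fingers close. It gives the time, the measured TCP pose, the force, the opening and the grip force at its end, in the units of the state.
- readout.state(): the state, without advancing time (a new reading comes with each control period).
- grab_frame(name): name is "scene" or "top" or "wrist"; returns (picture, depth): 400x640x3 uint8, red, green, blue; 400x640 float32, m along the optical axis (not along the pixel's ray), 0 where there is no reading.
- calibration(name): a dict with "mtx" (3x3 intrinsics, pixels), "position" and "orientation" of the camera in the world. Camera axes: x right, y down, z forward; pixel columns grow to the right and rows downward; lengths in m; the calibration is good to about 2 mm. A picture is of the moment at which its call begins: read the wrist's pose just before it. calibration takes no time and is no camera call; for the wrist camera it gives the pose at the moment of the call.
- ticket.close_job(): hands the job in; it is judged then, once.
Trained networks look in the newest picture that a camera, given by its name, has taken for a name from the list of things; names that differ only in an ending like _2 or _b are one class to them, and where a whole thing is asked for, a point or a joint stands for the part that bears it (a point fixed in the world has none). Each returns a list of dicts, best first, with "score" (0 to 1); they miss things now and then, are a little off and sometimes report something else, mostly with a low value. They report only what shows in the picture. A call takes as long as a camera call.
- boxes_of(camera, thing): "centre" ([column, row] in pixels, amid what is visible of it).
- cut_out(camera, thing): "region" (400x640 bool, what is visible of it) and "centre" ([column, row] in pixels, amid what is visible of it).
The state is a dict: "t": time; "joints": joint angles; "joint_vel": joint speeds; "effort": joint torques, N m; "tcp_pos": TCP position; "ee_rot": TCP orientation; "ft_force": force on the tool from outside, world axes, zero at the start; "ft_torque": the same for the moment, N m; "finger_gap": finger opening in m; "finger_force": force on a finger pad.
Only numpy, scipy, OpenCV 4.12 (cv2) and the standard library are available. Lean on these libraries where they do the work, as an engineer would, in place of code of your own. Each camera call takes 0.05 s, during which the arm holds its last target. There are 200 camera calls.

## Task

The dough roller's handwheel is on the truing stand and its rim has one high spot, besides a lesser bump. Gently push the gauge in to its stop by its upright tab so that the sprung tip rides on the rim, then turn the wheel slowly by its knob, feel over the whole turn where the rim drags hardest on the tip, and leave the highest point of the rim right at the tip. Let go of everything and leave the things around the stand where they are.

Things in the scene. Friction and masses are not known exactly. Their poses are not given: they have to be found in the camera images.
- stand: grey truing stand fixed on the table: base 170x170x12 mm under the wheel, with a 75 mm wide tongue along its own -y that carries the gauge. Origin on the wheel's upright axis at the table top; z up. The stand's place and yaw vary.
- wheel: metal handwheel 170 mm across, turns on the stand's axis without end, both ways, nearly freely (0.03 N m). Origin on the axis at the table top; its +y points to the knob. Rim disc from 40 to 58 mm above the table, cover and ribs up to 64, hub up to 69 mm.
- hub (a point): centre of the hub's top, on the wheel's axis, 69 mm above the table. The rim is round but for two smooth bumps too flat to see with certainty: the high spot, 3.2 mm high and 45 mm long round the rim, and a lesser one, 1.4 mm high and 30 mm long, well away from it. They lie anywhere round the rim, with no fixed relation to the knob; the high spot does not start at the gauge.
- knob_grip (a point): grip point of the wheel's black knob: round, 22 mm across, from 66 to 100 mm above the table, its axis 60 mm from the wheel's axis; this point is on the knob's axis, 83 mm above the table. The knob spins freely on its pin, so the fingers need not turn as they lead it round.
- gauge: steel slide on the stand's tongue, moves only straight toward or away from the wheel's axis (along the stand's y), starts 17 to 25 mm short of its stop and stays where it is left (friction 9 N). Carries the sprung rod with the rubber tip. Origin: a point of the table top near the wheel, not on the slide itself.
- tip (a point): nominal front of the round rubber tip (16 mm across) with its spring at rest, 49 mm above the table, on the line from the tab to the wheel's axis. With the gauge home its spring (1.5 N/mm) presses on the round rim with 2.3 N, the lesser bump 4.4 N, the high spot 7 N; drag felt at the knob about 2.2, 4.3 and 6.3 N, peaking about 0.1 rad before each crest, whichever way the wheel turns.
- tab (a point): middle of the outer face (away from the wheel) of the gauge's upright black tab, 70 mm above the table. Tab 34 mm wide across the slide, 10 mm thick, from 32 to 84 mm above the table. The point is 201 mm from the wheel's axis with the gauge at its stop (a rubber buffer), 218 to 226 mm at the start. 9 N moves it, 12 N at the end; never over 40 N.
- tub: deli tub with white lid, 68x68x56 mm, stands behind the stand; leave alone. Origin under its centre.
- tin: food tin, 57 mm across, 72 mm high, behind the stand; leave alone. Origin under its centre.
- tape: roll of tape lying flat, 89 mm across, 24 mm high, to the right of the stand; leave alone. Origin under its centre.

How it is judged (in metres and radians):
On the way:
1. the gauge is pushed in to its stop, within 2 mm (y of tab in the frame of stand above -0.203 m), for 0.2 s.
At the end, for the whole second after the job is handed in: The gauge is at its stop (within 2 mm), the wheel is at rest, and its high spot is at the gauge's tip: the tip presses on the rim with more than 5.8 N, which holds only within about 0.13 rad of the crest (the lesser bump gives under 5.2 N) (y of tab in the frame of stand above -0.203 m and contact force between wheel and gauge above 5.8 N and angular speed of wheel below 0.05 rad/s); the robot touches nothing.
It fails at once if the gauge is pushed or squeezed with more than 40 N (contact force between the fingers and gauge above 40 N).
It fails at once if the wheel is spun fast (over 3 rad/s, about half a turn a second) (angular speed of wheel above 3 rad/s).
It fails at once if the deli tub near the work is pushed about (distance of tub from where it was at the start of the episode above 0.03 m).
It fails at once if the food tin near the work is pushed about (distance of tin from where it was at the start of the episode above 0.03 m).
It fails at once if the tape roll near the work is pushed about (distance of tape from where it was at the start of the episode above 0.03 m).
It also fails if it takes over 72 s, if anything falls off the work surface, if the arm or the gripper's body presses on something with over 40 N, if the wrist force passes 120 N, or if a joint passes its speed limit or range.

## Working session

There is one attempt and no reset: what is moved stays moved. The work goes in short steps, Python scripts to look and compute and a tool call to move; the robot and the scene stay as the last step left them, time stands still between calls to the robot, and variables do not carry over. Pictures are saved under pics/ and viewed, at most 10 in all, crops included, and the job is handed in when it is done.

Besides the shell and the picture viewer there is one more tool, called after "Request:" by a JSON object that holds its "method" and its "body", one argument or row to a line. play_rows: Moves the arm, as the interface text tells. Its arguments: {"type":"object","properties":{"rows":{"type":"array"},"jaw":{"type":"number"},"force":{"type":"number"}},"required":["rows"]}

```bash
mkdir -p pics; cat > h.py <<'E'
import numpy as np, cv2
from scipy.spatial.transform import Rotation as R
from rig import readout, grab_frame, calibration, ticket, boxes_of, cut_out, r
def world(cam,uv,depth,c):
    u,v=uv; K=np.array(c["mtx"]); z=depth
    p=np.array([(u-K[0,2])/K[0,0]*z,(v-K[1,2])/K[1,1]*z,z])
    return rot(c)@p+np.array(c["position"])
def rot(c):
    o=np.array(c["orientation"]); 
    return o if o.shape==(3,3) else (R.from_euler('xyz',o,degrees=True).as_matrix() if o.size==3 else R.from_quat(o).as_matrix())
def atz(uv,z,c):
    K=np.array(c["mtx"]); d=rot(c)@np.array([(uv[0]-K[0,2])/K[0,0],(uv[1]-K[1,2])/K[1,1],1]); p=np.array(c["position"])
    return p+d*(z-p[2])/d[2]
E
python3 - <<'E'
from h import *
s=readout.state(); print(s, r.tcp_to_grasp)
for n in ["top","scene"]:
    im,d=grab_frame(n); c=calibration(n); print(n,c)
    cv2.imwrite(f"pics/{n}1.png",im[:,:,::-1])
    for t,z in [("hub",.069),("knob_grip",.1),("tab",.084),("tip",.057),("tub",.056),("tin",.072),("tape",.024),("wheel",.06)]:
        for b in boxes_of(n,t)[:2]:
            uv=b["centre"]; print(t,round(b["score"],2),np.round(uv),np.round(atz(uv,z,c),3), np.round(world(n,uv,d[int(uv[1]),int(uv[0])],c),3))
E
```

```text
{'t': 0.0, 'joints': array([ 6.40128177e+01,  6.67511437e+00,  8.26369771e+01, -9.03525127e-04,
        9.07579246e+01, -2.16508777e+00]), 'joint_vel': array([ 0.02451609, -0.01809741, -0.00198016,  0.07970436, -0.0590864 ,
       -0.05331803]), 'effort': array([ 2.00476068e-03, -7.31990719e+01, -6.32481623e+01,  1.59990532e-04,
        6.49108159e-03,  1.01353976e-05]), 'tcp_pos': array([0.27254648, 0.61730667, 0.23053719]), 'ee_rot': array([-1.79930000e+02, -1.74231666e-03,  1.56177893e+02]), 'ft_force': array([0.81999404, 0.23265833, 0.03024938]), 'ft_torque': array([-0.02543885, -0.01042745, -0.0622858 ]), 'finger_force': 0.0, 'finger_gap': 0.08527713546603334} 0.0187
top {'mtx': array([[463.53214224,   0.        , 322.71284872],
       [  0.        , 463.53214224, 195.2492075 ],
       [  0.        ,   0.        ,   1.        ]]), 'position': array([ 0.41858465, -0.15107157,  1.62472552]), 'orientation': array([-172.78850714,    0.46184941,  -89.77307409])}
hub 0.58 [263. 218.] [0.539 0.063 0.069] [0.539 0.062 0.073]
knob_grip 0.89 [266. 220.] [0.528 0.05  0.1  ] [0.53  0.054 0.
[... 668 characters left out ...]
55, -1.04883474,  0.65271136]), 'orientation': array([-117.8176214 ,   -0.72115089,  -32.45041479])}
hub 0.6 [270. 176.] [0.52  0.026 0.069] [0.525 0.037 0.063]
knob_grip 0.66 [271. 180.] [ 0.485 -0.053  0.1  ] [0.521 0.021 0.059]
knob_grip 0.25 [269. 209.] [ 0.409 -0.194  0.1  ] [ 0.433 -0.143  0.067]
tab 0.8 [271. 214.] [ 0.414 -0.189  0.084] [ 0.433 -0.148  0.057]
tip 0.57 [271. 211.] [ 0.441 -0.137  0.057] [ 0.436 -0.147  0.064]
tub 0.97 [350. 170.] [ 0.761 -0.041  0.056] [ 0.768 -0.032  0.051]
tin 0.73 [375. 184.] [ 0.748 -0.178  0.072] [ 0.771 -0.151  0.054]
tape 0.76 [308. 292.] [ 0.379 -0.424  0.024] [ 0.393 -0.4   -0.   ]
wheel 0.9 [269. 176.] [0.525 0.043 0.06 ] [0.522 0.036 0.064]
```

```bash
python3 - <<'E'
import cv2
a=cv2.imread("pics/top1.png")[110:310,200:440]; a=cv2.resize(a,None,fx=3,fy=3,interpolation=2)
cv2.imwrite("pics/topc.png",a)
E
```

```text
(no output)
```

View pics/topc.png

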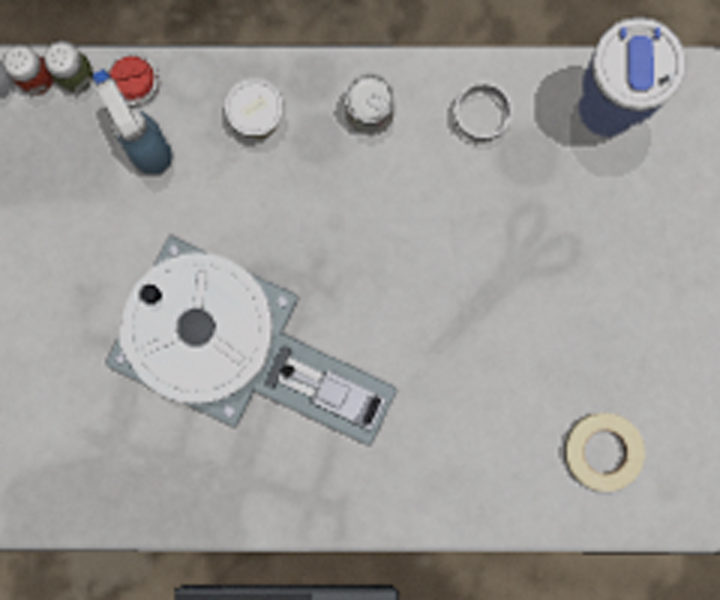

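The top view shows the hub at px (265,219), the knob at (250,208), and the tab at (324,246). The stand's tongue points to the right and toward the robot.

```bash
python3 - <<'E'
from h import *
c=calibration("top"); im=cv2.imread("pics/top1.png").astype(int); g=im.sum(2)
def dark(u,v,w,th):
    ys,xs=np.mgrid[v-w:v+w+1,u-w:u+w+1]; m=g[ys,xs]<th; return xs[m].mean(),ys[m].mean(),m.sum()
P={}
for n,u,v,w,th,z in [("hub",265,219,7,330,.069),("knob",250,208,5,200,.1),("tab",324,246,7,200,.084)]:
    a=dark(u,v,w,th); P[n]=atz(a[:2],z,c); print(n,a,P[n].round(4))
for n in("knob","tab"):
    d=P[n]-P["hub"]; print(n,np.hypot(d[0],d[1]),np.degrees(np.arctan2(d[1],d[0])))
E
```

```text
hub (np.float64(264.88034188034186), np.float64(218.55555555555554), np.int64(117)) [0.5358 0.0566 0.069 ]
knob (np.float64(249.74193548387098), np.float64(207.48387096774192), np.int64(31)) [0.57   0.1033 0.1   ]
tab (np.float64(323.3181818181818), np.float64(246.63636363636363), np.int64(22)) [ 0.4424 -0.1406  0.084 ]
knob 0.05789821554806975 53.80814960639688
tab 0.2181238788319833 -115.35533758219948
```

Request:
{"method": "play_rows", "body": {
  "rows": [
    [[0.04,-0.04,0],[0.08,-0.09,0],[0.11,-0.14,0],[0.13,-0.2,0],[0.14,-0.26,0],[0.15,-0.32,0],[0.15,-0.38,0],[0.15,-0.44,0]]
  ],
  "jaw": 1,
  "force": 30
}}

```text
$.rows[0][0]: bad value
```

Request:
{"method": "play_rows", "body": {
  "rows": [
    [[0.04,-0.04,0,0],[0.08,-0.09,0,0],[0.11,-0.14,0,0],[0.13,-0.2,0,0],[0.14,-0.26,0,0],[0.15,-0.32,0,0],[0.15,-0.38,0,0],[0.15,-0.44,0,0]]
  ],
  "jaw": 1,
  "force": 30
}}

```text
t: 1.9
tcp_pos: [0.4223, 0.1757, 0.2314]
ee_rot: [180.0, 0.0, 156.2]
ft_force: [1.2, -0.2, -0.1]
finger_gap: 0.0002
finger_force: 0.0
```

Request:
{"method": "play_rows", "body": {
  "rows": [
    [[0,-0.06,0,0],[0,-0.12,0,0],[0,-0.18,0,0],[0,-0.24,0,0],[0,-0.3,0,0],[0,-0.36,0,0],[0,-0.363,-0.04,0],[0,-0.363,-0.1,0]]
  ]
}}

```text
t: 2.9
tcp_pos: [0.4231, -0.1869, 0.1315]
ee_rot: [-180.0, 0.2, 156.1]
ft_force: [1.9, 0.5, -0.9]
finger_gap: 0.0002
finger_force: 0.0
```

```bash
python3 - <<'E'
from h import *
s=readout.state(); print(s['t'],s['tcp_pos'],s['ee_rot'],s['ft_force'],s['joints'],s['finger_gap'])
c=calibration("wrist"); im,d=grab_frame("wrist"); cv2.imwrite("pics/w1.png",im[:,:,::-1])
for t,z in [("tab",.084),("gauge",.06),("hub",.069),("knob_grip",.1)]:
    for b in boxes_of("wrist",t)[:2]: 
        uv=b["centre"];print(t,b["score"],uv,atz(uv,z,c).round(4),world("wrist",uv,d[int(uv[1]),int(uv[0])],c).round(4))
E
```

```text
2.9 [ 0.42309701 -0.18686504  0.13147868] [-179.99236693    0.1867606   156.05879935] [ 1.92987405  0.54571662 -0.87264191] [-2.69910239e+01 -1.85056195e+01  1.15124210e+02  2.33061176e-03
  8.31945078e+01 -9.30500833e+01] 0.00018539824592872576
tab 0.92 [441.9, 203.0] [ 0.4376 -0.12    0.084 ] [ 0.456  -0.1105  0.038 ]
gauge 0.64 [442.6, 202.8] [ 0.4473 -0.1146  0.06  ] [ 0.456 -0.11   0.038]
hub 0.82 [618.7, 222.5] [ 0.4997 -0.0212  0.069 ] [ 0.5066 -0.0143  0.0588]
knob_grip 0.71 [622.0, 221.3] [ 0.4789 -0.0404  0.1   ] [ 0.5071 -0.0118  0.0581]
knob_grip 0.51 [442.3, 203.0] [ 0.4313 -0.1231  0.1   ] [ 0.4559 -0.1103  0.0385]
```

View pics/w1.png

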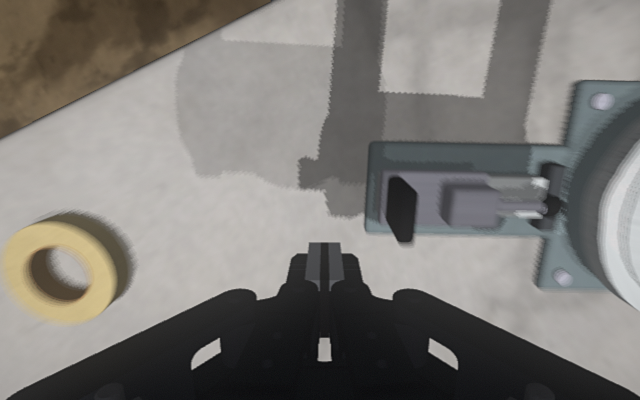

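```bash
python3 - <<'E'
from h import *
c=calibration("wrist"); hub=np.array([.5358,.0566]); K=np.array(c["mtx"])
print(c["position"],c["orientation"])
def pr(p): q=rot(c).T@(np.array(p)-c["position"]); q=K@q; return (q[:2]/q[2]).round(1)
a=np.radians(64.65); u=np.array([np.cos(a),np.sin(a)]); n=np.array([-u[1],u[0]])
for z in(.084,.032):
  for d in (.223,.213):
    print(z,d,[pr([*(hub-u*d+n*s),z]) for s in(-.017,0,.017)])
print(pr([*(hub-u*.085),.058]), pr([*readout.state()['tcp_pos']]))
E
```

```text
[ 0.36236996 -0.15816679  0.27598231] [ 1.64634449e+02 -7.35627417e-02  6.62227087e+01]
0.084 0.223 [array([396.6, 250.8]), array([399. , 223.6]), array([401.5, 195.1])]
0.084 0.213 [array([413.5, 251.3]), array([416.3, 224. ]), array([419.2, 195.6])]
0.032 0.223 [array([382.4, 222.5]), array([384.1, 200.1]), array([385.8, 177. ])]
0.032 0.213 [array([396. , 222.8]), array([397.9, 200.5]), array([399.9, 177.3])]
[601.6 216. ] [322.3 262.2]
```

Request:
{"method": "play_rows", "body": {
  "rows": [
    [[0,0,-0.04,0],[0,0,-0.08,0],[0.002,0.004,-0.081,0],[0.004,0.009,-0.081,0],[0.0065,0.0135,-0.081,0],[0.0085,0.018,-0.081,0],[0.01,0.0215,-0.081,0],[0.0115,0.0245,-0.081,0]]
  ]
}}

```text
t: 4.15
tcp_pos: [0.4343, -0.1608, 0.0504]
ee_rot: [-180.0, 0.0, 156.2]
ft_force: [-0.5, 0.5, -0.6]
finger_gap: -0.0
finger_force: 0.0
```

Request:
{"method": "play_rows", "body": {
  "rows": [
    [[0.001,0.002,0,0],[0.002,0.004,0,0],[0.003,0.006,0,0],[0.0038,0.008,0,0],[0.0047,0.01,0,0],[0.0056,0.012,0,0]]
  ]
}}

```text
t: 4.9
tcp_pos: [0.4395, -0.1497, 0.0503]
ee_rot: [-179.9, -0.0, 156.2]
ft_force: [-4.5, -8.2, 1.1]
finger_gap: -0.0
finger_force: 4.6
```

Request:
{"method": "play_rows", "body": {
  "rows": [
    [[0.0008,0.0017,0,0],[0.0015,0.0034,0,0],[0.0023,0.005,0,0],[0.0031,0.0066,0,0]]
  ]
}}

```text
t: 5.4
tcp_pos: [0.4426, -0.1432, 0.0503]
ee_rot: [-179.9, -0.0, 156.2]
ft_force: [-4.3, -8.4, 1.8]
finger_gap: -0.0
finger_force: 4.6
```

Request:
{"method": "play_rows", "body": {
  "rows": [
    [[0.0004,0.0009,0,0],[0.0008,0.0018,0,0],[0.0012,0.0027,0,0]]
  ]
}}

```text
t: 5.78
tcp_pos: [0.4438, -0.1405, 0.0503]
ee_rot: [-179.9, 0.0, 156.2]
ft_force: [-3.8, -9.2, 1.1]
finger_gap: -0.0002
finger_force: 4.7
```

Request:
{"method": "play_rows", "body": {
  "rows": [
    [[0.0004,0.0009,0,0],[0.0008,0.0018,0,0]]
  ]
}}

```text
t: 6.02
tcp_pos: [0.4446, -0.1388, 0.0504]
ee_rot: [-179.9, 0.0, 156.2]
ft_force: [-4.9, -10.9, 2.1]
finger_gap: 0.0001
finger_force: 5.8
```

Request:
{"method": "play_rows", "body": {
  "rows": [
    [[0.0004,0.0009,0,0],[0.0004,0.0009,0,0]]
  ]
}}

```text
t: 6.28
tcp_pos: [0.4449, -0.1382, 0.0504]
ee_rot: [-179.8, 0.0, 156.2]
ft_force: [-5.7, -13.6, -0.1]
finger_gap: -0.0001
finger_force: 7.0
```

Request:
{"method": "play_rows", "body": {
  "rows": [
    [[0.0004,0.0009,0,0],[0.0004,0.0009,0,0]]
  ]
}}

```text
t: 6.52
tcp_pos: [0.4449, -0.1381, 0.0504]
ee_rot: [-179.7, 0.0, 156.1]
ft_force: [-9.3, -21.5, 1.8]
finger_gap: 0.0002
finger_force: 11.8
```

Request:
{"method": "play_rows", "body": {
  "rows": [
    [[-0.004,-0.009,0,0],[-0.012,-0.026,0,0],[-0.012,-0.026,0.06,0],[0,0,0.12,0],[0.03,0.05,0.14,0],[0.06,0.1,0.14,0],[0.09,0.15,0.14,0],[0.09,0.15,0.14,0]]
  ],
  "jaw": 0.3
}}

```text
t: 7.52
tcp_pos: [0.5366, 0.0168, 0.1897]
ee_rot: [180.0, -0.1, 156.4]
ft_force: [-0.5, -1.1, 0.2]
finger_gap: 0.0598
finger_force: 0.0
```

```bash
python3 - <<'E'
from h import *
s=readout.state(); print(s['t'],s['tcp_pos'],s['ft_force'],s['finger_gap'])
c=calibration("wrist"); im,d=grab_frame("wrist"); cv2.imwrite("pics/w2.png",im[:,:,::-1])
np.save("d2.npy",d); np.save("i2.npy",im); import pickle; pickle.dump(c,open("c2.pkl","wb"))
for t,z in [("tab",.084),("hub",.069),("knob_grip",.1)]:
    for b in boxes_of("wrist",t)[:2]: 
        uv=b["centre"];print(t,b["score"],uv,atz(uv,z,c).round(4))
E
```

```text
7.525 [0.53661636 0.0168134  0.18971889] [-0.47431316 -1.11831194  0.1519145 ] 0.05980153526010244
tab 0.85 [160.6, 163.3] [ 0.4653 -0.0781  0.084 ]
hub 0.78 [371.1, 159.4] [0.5256 0.0613 0.069 ]
knob_grip 0.78 [371.4, 157.9] [0.5189 0.0598 0.1   ]
```

View pics/w2.png

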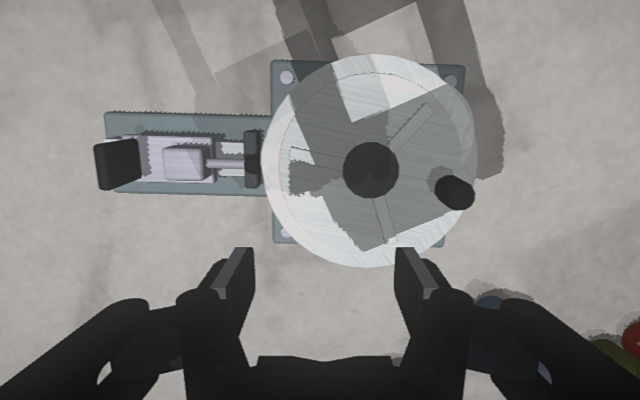

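The wrist view shows the gauge home with its tip at the rim, the hub centred at px (371,170) and the knob's top at about (459,193).

```bash
python3 - <<'E'
from h import *
import pickle
c=pickle.load(open("c2.pkl","rb")); im=np.load("i2.npy"); d=np.load("d2.npy")
g=cv2.cvtColor(im,cv2.COLOR_RGB2GRAY)
m=(g<70).astype(np.uint8); m[240:]=0
n,l,st,ce=cv2.connectedComponentsWithStats(m)
for i in range(1,n):
    if st[i,4]>300: print(st[i],ce[i].round(1))
H,W=g.shape; vv,uu=np.mgrid[:H,:W]; K=c["mtx"]
P=np.stack([(uu-K[0,2])/K[0,0]*d,(vv-K[1,2])/K[1,1]*d,d],-1)@rot(c).T+c["position"]
for nm,bb,z0,z1 in [("hub",(330,130,410,210),.0665,.078),("knob",(420,160,490,220),.093,.106)]:
    a,b,e,f=bb; q=P[b:f,a:e].reshape(-1,3); q=q[(q[:,2]>z0)&(q[:,2]<z1)]
    (cx,cy),rr=cv2.minEnclosingCircle(q[:,:2].astype(np.float32)); print(nm,len(q),q.mean(0).round(4),cx,cy,rr)
# rim circle by depth
q=P[40:280,240:490].reshape(-1,3); q=q[(q[:,2]>.052)&(q[:,2]<.075)]; print("rim",cv2.minEnclosingCircle(q[:,:2].astype(np.float32)))
print(atz((371,170),.069,c),atz((459.5,193),.1,c))
E
```

```text
[244 130  17  57 479] [254.1 158.3]
[  94  139   48   51 1934] [117.1 162.9]
[ 343  142   56   56 2429] [370.2 169.6]
[ 435  175   40   35 1026] [454.1 192.3]
hub 1966 [0.5337 0.0587 0.0681] 0.5341830849647522 0.05852939561009407 0.021782565861940384
knob 750 [0.5674 0.106  0.0988] 0.5688548684120178 0.10710034519433975 0.01096881553530693
rim ((0.5284028649330139, 0.05107465758919716), 0.09484279155731201)
[0.53306815 0.05825443 0.069     ] [0.56528304 0.10607102 0.1       ]
```

Request:
{"method": "play_rows", "body": {
  "rows": [
    [[0.017,0.045,0,0],[0.033,0.089,0,0],[0.033,0.089,-0.04,0],[0.033,0.089,-0.08,0],[0.033,0.089,-0.1,0],[0.033,0.089,-0.117,0],[0.033,0.089,-0.117,0]]
  ]
}}

```text
t: 8.6
tcp_pos: [0.5685, 0.1025, 0.073]
ee_rot: [-180.0, -0.0, 156.1]
ft_force: [-0.8, -0.1, 0.7]
finger_gap: 0.0594
finger_force: 0.0
```

Request:
{"method": "play_rows", "body": {
  "rows": [
    [[0,0,0,0],[0,0,0,0],[0,0,0,0],[0,0,0,0]]
  ],
  "jaw": 1,
  "force": 25
}}

```text
t: 9.1
tcp_pos: [0.5703, 0.1044, 0.075]
ee_rot: [179.7, 0.2, 156.2]
ft_force: [10.2, 12.1, 1.1]
finger_gap: 0.0211
finger_force: 26.2
```

```bash
python3 - <<'E'
from h import *
s=readout.state(); print(s['t'],s['tcp_pos'],s['ft_force'],s['ft_torque'],s['finger_gap'],s['finger_force'])
c=calibration("wrist"); im,d=grab_frame("wrist"); cv2.imwrite("pics/w3.png",im[:,:,::-1])
E
```

```text
9.1 [0.57030755 0.104415   0.07503575] [10.20412735 12.14432394  1.13922833] [ 2.01514371 -1.53846736  0.02359522] 0.02106888914530482 26.176382187986746
```

View pics/w3.png

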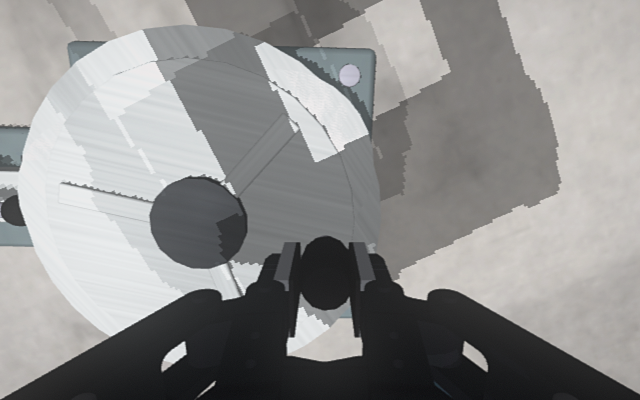

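```bash
python3 - <<'E'
import numpy as np
t0=np.radians(53.5)
p=lambda t:.06*np.array([np.cos(t),np.sin(t)])
acc=np.zeros(2)
for k in range(44):
    a=(p(t0+.15*k+.075)-p(t0)-acc).round(4); b=(p(t0+.15*k+.15)-p(t0)-acc).round(4); acc+=b
    print(k,f"[[{a[0]:.4f},{a[1]:.4f},0,0],[{b[0]:.4f},{b[1]:.4f},0,0]]")
E
```

```text
0 [[-0.0037,0.0025,0,0],[-0.0076,0.0048,0,0]]
1 [[-0.0041,0.0019,0,0],[-0.0082,0.0036,0,0]]
2 [[-0.0043,0.0013,0,0],[-0.0087,0.0023,0,0]]
3 [[-0.0045,0.0007,0,0],[-0.0090,0.0010,0,0]]
4 [[-0.0045,0.0000,0,0],[-0.0090,-0.0003,0,0]]
5 [[-0.0044,-0.0007,0,0],[-0.0088,-0.0017,0,0]]
6 [[-0.0043,-0.0013,0,0],[-0.0085,-0.0030,0,0]]
7 [[-0.0040,-0.0019,0,0],[-0.0079,-0.0042,0,0]]
8 [[-0.0037,-0.0025,0,0],[-0.0072,-0.0053,0,0]]
9 [[-0.0033,-0.0031,0,0],[-0.0064,-0.0064,0,0]]
10 [[-0.0028,-0.0035,0,0],[-0.0053,-0.0073,0,0]]
11 [[-0.0022,-0.0039,0,0],[-0.0042,-0.0079,0,0]]
12 [[-0.0016,-0.0042,0,0],[-0.0029,-0.0085,0,0]]
13 [[-0.0010,-0.0044,0,0],[-0.0016,-0.0089,0,0]]
14 [[-0.0004,-0.0045,0,0],[-0.0003,-0.0090,0,0]]
15 [[0.0003,-0.0044,0,0],[0.0010,-0.0089,0,0]]
16 [[0.0010,-0.0044,0,0],[0.0024,-0.0087,0,0]]
17 [[0.0017,-0.0041,0,0],[0.0036,-0.0082,0,0]]
18 [[0.0023,-0.0039,0,0],[0.0049,-0.0076,0,0]]
19 [[0.0028,-0.0035,0,0],[0.0059,-0.0067,0,0]]
20 [[0.0033,-0.0031,0,0],[0.0068,-0.0059,0,0]]
21 [[0.0038,-0.0025,0,0],[0.0077,-0.0047,0,0]]
22 [[0.0040,-0.0019,0,0],[0.0082,-0.0035,0,0]]
23 [[0.0
[... 256 characters left out ...]
043,0,0]]
29 [[0.0036,0.0026,0,0],[0.0071,0.0054,0,0]]
30 [[0.0033,0.0031,0,0],[0.0063,0.0064,0,0]]
31 [[0.0028,0.0036,0,0],[0.0053,0.0073,0,0]]
32 [[0.0022,0.0040,0,0],[0.0041,0.0080,0,0]]
33 [[0.0016,0.0042,0,0],[0.0029,0.0086,0,0]]
34 [[0.0009,0.0044,0,0],[0.0015,0.0088,0,0]]
35 [[0.0003,0.0045,0,0],[0.0002,0.0090,0,0]]
36 [[-0.0004,0.0045,0,0],[-0.0011,0.0089,0,0]]
37 [[-0.0011,0.0044,0,0],[-0.0024,0.0087,0,0]]
38 [[-0.0017,0.0041,0,0],[-0.0038,0.0082,0,0]]
39 [[-0.0023,0.0038,0,0],[-0.0048,0.0075,0,0]]
40 [[-0.0029,0.0035,0,0],[-0.0060,0.0067,0,0]]
41 [[-0.0034,0.0030,0,0],[-0.0069,0.0058,0,0]]
42 [[-0.0038,0.0025,0,0],[-0.0077,0.0047,0,0]]
43 [[-0.0041,0.0018,0,0],[-0.0083,0.0034,0,0]]
```

Request:
{"method": "play_rows", "body": {
  "rows": [
    [[0.0017,0.0018,0,0],[0.0017,0.0018,0,0],[0.0017,0.0018,0,0]]
  ]
}}

```text
t: 9.52
tcp_pos: [0.5709, 0.1048, 0.0749]
ee_rot: [180.0, 0.1, 156.2]
ft_force: [-2.8, -0.2, 8.7]
finger_gap: 0.0211
finger_force: 26.7
```

Request:
{"method": "play_rows", "body": {
  "rows": [
    [[-0.0037,0.0025,0.002,0],[-0.0076,0.0048,0.002,0]]
  ]
}}

```text
t: 9.78
tcp_pos: [0.5628, 0.1097, 0.0752]
ee_rot: [180.0, 0.0, 156.2]
ft_force: [4.7, 1.1, -8.5]
finger_gap: 0.0207
finger_force: 26.0
```

Request:
{"method": "play_rows", "body": {
  "rows": [
    [[-0.0041,0.0019,0,0],[-0.0082,0.0036,0,0]]
  ]
}}

```text
t: 10.02
tcp_pos: [0.5544, 0.1135, 0.0752]
ee_rot: [180.0, 0.0, 156.2]
ft_force: [3.4, 2.3, -6.7]
finger_gap: 0.021
finger_force: 26.2
```

Request:
{"method": "play_rows", "body": {
  "rows": [
    [[-0.0043,0.0013,0,0],[-0.0087,0.0023,0,0]]
  ]
}}

```text
t: 10.28
tcp_pos: [0.5456, 0.1158, 0.0751]
ee_rot: [180.0, -0.0, 156.2]
ft_force: [3.3, 4.2, -7.7]
finger_gap: 0.0206
finger_force: 26.1
```

Request:
{"method": "play_rows", "body": {
  "rows": [
    [[-0.0045,0.0007,0,0],[-0.009,0.001,0,0]]
  ]
}}

```text
t: 10.52
tcp_pos: [0.5365, 0.1168, 0.0751]
ee_rot: [180.0, -0.0, 156.2]
ft_force: [2.8, 4.0, -6.4]
finger_gap: 0.021
finger_force: 26.1
```

Request:
{"method": "play_rows", "body": {
  "rows": [
    [[-0.0045,0,0,0],[-0.009,-0.0003,0,0]]
  ]
}}

```text
t: 10.78
tcp_pos: [0.5274, 0.1165, 0.0751]
ee_rot: [180.0, -0.0, 156.2]
ft_force: [1.3, 4.2, -7.3]
finger_gap: 0.0204
finger_force: 26.1
```

Request:
{"method": "play_rows", "body": {
  "rows": [
    [[-0.0044,-0.0007,0,0],[-0.0088,-0.0017,0,0]]
  ]
}}

```text
t: 11.02
tcp_pos: [0.5186, 0.1147, 0.0751]
ee_rot: [180.0, -0.0, 156.2]
ft_force: [0.7, 4.9, -7.0]
finger_gap: 0.0207
finger_force: 26.1
```

Request:
{"method": "play_rows", "body": {
  "rows": [
    [[-0.0043,-0.0013,-0.001,0],[-0.0085,-0.003,-0.001,0]]
  ]
}}

```text
t: 11.28
tcp_pos: [0.5106, 0.1119, 0.075]
ee_rot: [179.9, 0.0, 156.2]
ft_force: [0.2, 5.4, 0.7]
finger_gap: 0.021
finger_force: 26.8
```

Request:
{"method": "play_rows", "body": {
  "rows": [
    [[-0.004,-0.0019,0,0],[-0.0079,-0.0042,0,0]]
  ]
}}

```text
t: 11.52
tcp_pos: [0.5026, 0.1076, 0.075]
ee_rot: [179.9, 0.0, 156.2]
ft_force: [-0.1, 5.6, 1.7]
finger_gap: 0.0204
finger_force: 26.8
```

Request:
{"method": "play_rows", "body": {
  "rows": [
    [[-0.0037,-0.0025,0,0],[-0.0072,-0.0053,0,0]]
  ]
}}

```text
t: 11.78
tcp_pos: [0.4953, 0.1022, 0.075]
ee_rot: [179.9, 0.0, 156.2]
ft_force: [-0.8, 5.0, 0.6]
finger_gap: 0.021
finger_force: 26.9
```

Request:
{"method": "play_rows", "body": {
  "rows": [
    [[-0.0033,-0.0031,0,0],[-0.0064,-0.0064,0,0]]
  ]
}}

```text
t: 12.02
tcp_pos: [0.4889, 0.0958, 0.075]
ee_rot: [179.9, 0.0, 156.2]
ft_force: [-0.9, 4.4, 1.7]
finger_gap: 0.0206
finger_force: 26.9
```

Request:
{"method": "play_rows", "body": {
  "rows": [
    [[-0.0028,-0.0035,0,0],[-0.0053,-0.0073,0,0]]
  ]
}}

```text
t: 12.28
tcp_pos: [0.4835, 0.0884, 0.075]
ee_rot: [180.0, -0.0, 156.2]
ft_force: [-2.0, 3.5, 3.0]
finger_gap: 0.0206
finger_force: 27.0
```

Request:
{"method": "play_rows", "body": {
  "rows": [
    [[-0.0022,-0.0039,0,0],[-0.0042,-0.0079,0,0]]
  ]
}}

```text
t: 12.52
tcp_pos: [0.4794, 0.0804, 0.075]
ee_rot: [180.0, -0.0, 156.2]
ft_force: [-1.5, 3.2, 2.2]
finger_gap: 0.0208
finger_force: 27.0
```

Request:
{"method": "play_rows", "body": {
  "rows": [
    [[-0.0016,-0.0042,0,0],[-0.0029,-0.0085,0,0]]
  ]
}}

```text
t: 12.78
tcp_pos: [0.4765, 0.0718, 0.075]
ee_rot: [180.0, -0.0, 156.2]
ft_force: [-4.4, 3.4, 5.8]
finger_gap: 0.0204
finger_force: 27.2
```

Request:
{"method": "play_rows", "body": {
  "rows": [
    [[-0.001,-0.0044,0,0],[-0.0016,-0.0089,0,0]]
  ]
}}

```text
t: 13.02
tcp_pos: [0.4749, 0.0628, 0.075]
ee_rot: [180.0, 0.0, 156.2]
ft_force: [-3.6, 2.6, 5.2]
finger_gap: 0.0209
finger_force: 27.2
```

Request:
{"method": "play_rows", "body": {
  "rows": [
    [[-0.0004,-0.0045,0,0],[-0.0003,-0.009,0,0]]
  ]
}}

```text
t: 13.28
tcp_pos: [0.4747, 0.0537, 0.0749]
ee_rot: [180.0, 0.0, 156.2]
ft_force: [-4.1, 4.3, 6.0]
finger_gap: 0.0208
finger_force: 27.4
```

Request:
{"method": "play_rows", "body": {
  "rows": [
    [[0.0003,-0.0044,0,0],[0.001,-0.0089,0,0]]
  ]
}}

```text
t: 13.52
tcp_pos: [0.4757, 0.0452, 0.0749]
ee_rot: [179.9, -0.0, 156.2]
ft_force: [-4.5, 7.8, 6.3]
finger_gap: 0.0205
finger_force: 27.4
```

Request:
{"method": "play_rows", "body": {
  "rows": [
    [[0.001,-0.0044,0,0],[0.0024,-0.0087,0,0]]
  ]
}}

```text
t: 13.78
tcp_pos: [0.4782, 0.0364, 0.075]
ee_rot: [180.0, 0.0, 156.2]
ft_force: [-3.7, 4.9, 5.9]
finger_gap: 0.0212
finger_force: 27.4
```

Request:
{"method": "play_rows", "body": {
  "rows": [
    [[0.0017,-0.0041,0,0],[0.0036,-0.0082,0,0]]
  ]
}}

```text
t: 14.02
tcp_pos: [0.482, 0.0279, 0.075]
ee_rot: [180.0, 0.0, 156.2]
ft_force: [-1.2, 2.3, 5.0]
finger_gap: 0.0204
finger_force: 27.2
```

Request:
{"method": "play_rows", "body": {
  "rows": [
    [[0.0023,-0.0039,0,0],[0.0049,-0.0076,0,0]]
  ]
}}

```text
t: 14.28
tcp_pos: [0.487, 0.0202, 0.075]
ee_rot: [180.0, 0.1, 156.2]
ft_force: [-1.0, 2.7, 5.5]
finger_gap: 0.0208
finger_force: 27.3
```

Request:
{"method": "play_rows", "body": {
  "rows": [
    [[0.0028,-0.0035,0,0],[0.0059,-0.0067,0,0]]
  ]
}}

```text
t: 14.52
tcp_pos: [0.493, 0.0136, 0.075]
ee_rot: [180.0, 0.1, 156.2]
ft_force: [-0.8, 2.6, 4.7]
finger_gap: 0.0206
finger_force: 27.2
```

Request:
{"method": "play_rows", "body": {
  "rows": [
    [[0.0033,-0.0031,0,0],[0.0068,-0.0059,0,0]]
  ]
}}

```text
t: 14.78
tcp_pos: [0.4999, 0.0078, 0.075]
ee_rot: [180.0, 0.1, 156.2]
ft_force: [0.6, 4.4, 5.1]
finger_gap: 0.0207
finger_force: 27.3
```

Request:
{"method": "play_rows", "body": {
  "rows": [
    [[0.0038,-0.0025,0,0],[0.0077,-0.0047,0,0]]
  ]
}}

```text
t: 15.02
tcp_pos: [0.5076, 0.0032, 0.075]
ee_rot: [180.0, 0.1, 156.2]
ft_force: [-0.1, 4.4, 6.8]
finger_gap: 0.0208
finger_force: 27.3
```

Request:
{"method": "play_rows", "body": {
  "rows": [
    [[0.004,-0.0019,0,0],[0.0082,-0.0035,0,0]]
  ]
}}

```text
t: 15.28
tcp_pos: [0.5158, -0.0002, 0.0749]
ee_rot: [179.9, 0.0, 156.2]
ft_force: [-0.8, 5.6, 6.1]
finger_gap: 0.021
finger_force: 27.4
```

Request:
{"method": "play_rows", "body": {
  "rows": [
    [[0.0044,-0.0013,0,0],[0.0087,-0.0023,0,0]]
  ]
}}

```text
t: 15.52
tcp_pos: [0.5244, -0.0024, 0.075]
ee_rot: [179.9, 0.0, 156.2]
ft_force: [-1.8, 7.5, 7.3]
finger_gap: 0.0211
finger_force: 27.4
```

Request:
{"method": "play_rows", "body": {
  "rows": [
    [[0.0045,-0.0006,0,0],[0.009,-0.0009,0,0]]
  ]
}}

```text
t: 15.78
tcp_pos: [0.5333, -0.0032, 0.075]
ee_rot: [179.9, 0.0, 156.2]
ft_force: [-2.0, 7.0, 7.3]
finger_gap: 0.0208
finger_force: 27.5
```

Request:
{"method": "play_rows", "body": {
  "rows": [
    [[0.0045,0,0,0],[0.009,0.0004,0,0]]
  ]
}}

```text
t: 16.02
tcp_pos: [0.5423, -0.0028, 0.0749]
ee_rot: [179.9, 0.0, 156.2]
ft_force: [-3.6, 7.6, 7.6]
finger_gap: 0.0211
finger_force: 27.5
```

Request:
{"method": "play_rows", "body": {
  "rows": [
    [[0.0044,0.0007,0,0],[0.0088,0.0018,0,0]]
  ]
}}

```text
t: 16.27
tcp_pos: [0.551, -0.001, 0.075]
ee_rot: [180.0, -0.0, 156.2]
ft_force: [-4.3, 6.4, 8.1]
finger_gap: 0.021
finger_force: 27.6
```

Request:
{"method": "play_rows", "body": {
  "rows": [
    [[0.0043,0.0013,0,0],[0.0085,0.003,0,0]]
  ]
}}

```text
t: 16.52
tcp_pos: [0.5593, 0.0021, 0.0749]
ee_rot: [180.0, -0.0, 156.2]
ft_force: [-6.1, 6.8, 8.8]
finger_gap: 0.0206
finger_force: 27.6
```

Request:
{"method": "play_rows", "body": {
  "rows": [
    [[0.004,0.002,0,0],[0.0079,0.0043,0,0]]
  ]
}}

```text
t: 16.77
tcp_pos: [0.5672, 0.0063, 0.0749]
ee_rot: [180.0, -0.0, 156.2]
ft_force: [-7.0, 6.2, 8.8]
finger_gap: 0.0206
finger_force: 27.6
```

Request:
{"method": "play_rows", "body": {
  "rows": [
    [[0.0036,0.0026,0,0],[0.0071,0.0054,0,0]]
  ]
}}

```text
t: 17.02
tcp_pos: [0.5742, 0.0116, 0.0749]
ee_rot: [180.0, -0.0, 156.2]
ft_force: [-6.7, 5.3, 10.4]
finger_gap: 0.0207
finger_force: 27.7
```

Request:
{"method": "play_rows", "body": {
  "rows": [
    [[0.0033,0.0031,0,0],[0.0063,0.0064,0,0]]
  ]
}}

```text
t: 17.27
tcp_pos: [0.5804, 0.0179, 0.0749]
ee_rot: [-180.0, -0.0, 156.2]
ft_force: [-8.8, 3.4, 9.9]
finger_gap: 0.0209
finger_force: 27.7
```

Request:
{"method": "play_rows", "body": {
  "rows": [
    [[0.0028,0.0036,0,0],[0.0053,0.0073,0,0]]
  ]
}}

```text
t: 17.52
tcp_pos: [0.5856, 0.0251, 0.0749]
ee_rot: [-180.0, -0.0, 156.2]
ft_force: [-8.6, 2.6, 10.4]
finger_gap: 0.0204
finger_force: 27.7
```

Request:
{"method": "play_rows", "body": {
  "rows": [
    [[0.0014,0.0042,0.0012,0],[0.0031,0.0082,0.0012,0]]
  ]
}}

```text
t: 17.77
tcp_pos: [0.5891, 0.0327, 0.0751]
ee_rot: [-179.9, 0.0, 156.2]
ft_force: [3.1, -4.2, -4.5]
finger_gap: 0.0206
finger_force: 26.4
```

Request:
{"method": "play_rows", "body": {
  "rows": [
    [[0.0016,0.0042,0,0],[0.0029,0.0086,0,0]]
  ]
}}

```text
t: 18.02
tcp_pos: [0.5922, 0.0413, 0.0751]
ee_rot: [-180.0, 0.1, 156.2]
ft_force: [3.3, -4.4, -4.0]
finger_gap: 0.0206
finger_force: 26.4
```

Request:
{"method": "play_rows", "body": {
  "rows": [
    [[0.0009,0.0044,0,0],[0.0015,0.0088,0,0]]
  ]
}}

```text
t: 18.27
tcp_pos: [0.5939, 0.0502, 0.0751]
ee_rot: [-180.0, 0.1, 156.2]
ft_force: [6.0, -3.3, -5.7]
finger_gap: 0.0212
finger_force: 26.3
```

Request:
{"method": "play_rows", "body": {
  "rows": [
    [[0.0003,0.0045,0,0],[0.0002,0.009,0,0]]
  ]
}}

```text
t: 18.52
tcp_pos: [0.5942, 0.0593, 0.0752]
ee_rot: [-180.0, 0.1, 156.2]
ft_force: [7.4, -2.1, -6.3]
finger_gap: 0.0206
finger_force: 26.2
```

Request:
{"method": "play_rows", "body": {
  "rows": [
    [[-0.0004,0.0045,0,0],[-0.0011,0.0089,0,0]]
  ]
}}

```text
t: 18.77
tcp_pos: [0.5931, 0.0684, 0.0751]
ee_rot: [180.0, 0.1, 156.2]
ft_force: [7.1, -1.7, -6.2]
finger_gap: 0.0208
finger_force: 26.2
```

Request:
{"method": "play_rows", "body": {
  "rows": [
    [[-0.0011,0.0044,0,0],[-0.0024,0.0087,0,0]]
  ]
}}

```text
t: 19.02
tcp_pos: [0.5907, 0.0772, 0.0752]
ee_rot: [180.0, 0.1, 156.2]
ft_force: [7.3, 0.2, -6.5]
finger_gap: 0.0209
finger_force: 26.2
```

Request:
{"method": "play_rows", "body": {
  "rows": [
    [[-0.0017,0.0041,0,0],[-0.0038,0.0082,0,0]]
  ]
}}

```text
t: 19.27
tcp_pos: [0.5869, 0.0856, 0.0751]
ee_rot: [180.0, 0.1, 156.2]
ft_force: [8.8, 2.1, -6.1]
finger_gap: 0.0212
finger_force: 26.2
```

Request:
{"method": "play_rows", "body": {
  "rows": [
    [[-0.0023,0.0038,0,0],[-0.0048,0.0075,0,0]]
  ]
}}

```text
t: 19.52
tcp_pos: [0.582, 0.0932, 0.0752]
ee_rot: [180.0, 0.1, 156.2]
ft_force: [6.7, 2.4, -5.8]
finger_gap: 0.0207
finger_force: 26.2
```

Request:
{"method": "play_rows", "body": {
  "rows": [
    [[-0.0029,0.0035,0,0],[-0.006,0.0067,0,0]]
  ]
}}

```text
t: 19.77
tcp_pos: [0.5759, 0.1, 0.0752]
ee_rot: [179.9, 0.1, 156.2]
ft_force: [7.0, 3.7, -5.9]
finger_gap: 0.0209
finger_force: 26.3
```

Request:
{"method": "play_rows", "body": {
  "rows": [
    [[-0.0034,0.003,0,0],[-0.0069,0.0058,0,0]]
  ]
}}

```text
t: 20.02
tcp_pos: [0.569, 0.1058, 0.0752]
ee_rot: [179.9, 0.1, 156.2]
ft_force: [7.0, 3.4, -5.7]
finger_gap: 0.0207
finger_force: 26.2
```

Request:
{"method": "play_rows", "body": {
  "rows": [
    [[-0.0038,0.0025,0,0],[-0.0077,0.0047,0,0]]
  ]
}}

```text
t: 20.27
tcp_pos: [0.5612, 0.1105, 0.0752]
ee_rot: [179.9, 0.1, 156.2]
ft_force: [6.7, 4.0, -5.9]
finger_gap: 0.0207
finger_force: 26.3
```

```bash
python3 - <<'E'
import numpy as np
D=np.array([[.5628,.1097,4.7,1.1],[.5544,.1135,3.4,2.3],[.5456,.1158,3.3,4.2],[.5365,.1168,2.8,4.0],[.5274,.1165,1.3,4.2],[.5186,.1147,.7,4.9],[.5106,.1119,.2,5.4],[.5026,.1076,-.1,5.6],[.4953,.1022,-.8,5],[.4889,.0958,-.9,4.4],[.4835,.0884,-2,3.5],[.4794,.0804,-1.5,3.2],[.4765,.0718,-4.4,3.4],[.4749,.0628,-3.6,2.6],[.4747,.0537,-4.1,4.3],[.4757,.0452,-4.5,7.8],[.4782,.0364,-3.7,4.9],[.482,.0279,-1.2,2.3],[.487,.0202,-1,2.7],[.493,.0136,-.8,2.6],[.4999,.0078,.6,4.4],[.5076,.0032,-.1,4.4],[.5158,-.0002,-.8,5.6],[.5244,-.0024,-1.8,7.5],[.5333,-.0032,-2,7],[.5423,-.0028,-3.6,7.6],[.551,-.001,-4.3,6.4],[.5593,.0021,-6.1,6.8],[.5672,.0063,-7,6.2],[.5742,.0116,-6.7,5.3],[.5804,.0179,-8.8,3.4],[.5856,.0251,-8.6,2.6],[.5891,.0327,3.1,-4.2],[.5922,.0413,3.3,-4.4],[.5939,.0502,6,-3.3],[.5942,.0593,7.4,-2.1],[.5931,.0684,7.1,-1.7],[.5907,.0772,7.3,.2],[.5869,.0856,8.8,2.1],[.582,.0932,6.7,2.4],[.5759,.1,7,3.7],[.569,.1058,7,3.4],[.5612,.1105,6.7,4]])
A=np.c_[2*D[:,:2],np.ones(len(D))]; s=np.linalg.lstsq(A,(D[:,:2]**2).sum(1),rcond=None)[0]; C=s[:2]; print(C,np.sqrt(s[2]+C@C))
th=np.unwrap(np.arctan2(D[:,1]-C[1],D[:,0]-C[0]))
for i,(t,d) in enumerate(zip(th,D)): print(i,round(t,3),"drag %.1f rad %.1f"%(d[2]*np.sin(t)-d[3]*np.cos(t)*1, d[2]*np.cos(t)+d[3]*np.sin(t)))
E
```

```text
[0.53446713 0.05677618] 0.05996244059073794
0 1.079 drag 3.6 rad 3.2
1 1.233 drag 2.4 rad 3.3
2 1.384 drag 2.5 rad 4.7
3 1.537 drag 2.7 rad 4.1
4 1.689 drag 1.8 rad 4.0
5 1.838 drag 2.0 rad 4.5
6 1.979 drag 2.3 rad 4.9
7 2.131 drag 2.9 rad 4.8
8 2.282 drag 2.7 rad 4.3
9 2.433 drag 2.8 rad 3.5
10 2.586 drag 1.9 rad 3.5
11 2.736 drag 2.3 rad 2.6
12 2.888 drag 2.2 rad 5.1
13 3.041 drag 2.2 rad 3.8
14 3.193 drag 4.5 rad 3.9
15 3.336 drag 8.5 rad 2.9
16 3.489 drag 5.9 rad 1.8
17 3.645 drag 2.6 rad -0.1
18 3.798 drag 2.7 rad -0.9
19 3.947 drag 2.4 rad -1.3
20 4.098 drag 2.0 rad -3.9
21 4.248 drag 2.1 rad -3.9
22 4.396 drag 2.5 rad -5.1
23 4.544 drag 3.0 rad -7.1
24 4.693 drag 2.1 rad -7.0
25 4.843 drag 2.6 rad -8.0
26 4.991 drag 2.4 rad -7.3
27 5.139 drag 2.7 rad -8.7
28 5.288 drag 2.5 rad -9.0
29 5.434 drag 1.5 rad -8.4
30 5.581 drag 3.1 rad -8.9
31 5.729 drag 2.3 rad -8.7
32 5.868 drag 2.6 rad 4.5
33 6.021 drag 3.4 rad 4.3
34 6.173 drag 2.6 rad 6.3
35 6.325 drag 2.4 rad 7.3
36 6.479 drag 3.0 rad 6.6
37 6.632 drag 2.3 rad 6.9
38 6.786 drag 2.4 rad 8.7
39 6.937 drag 2.2 rad 6.8
40 7.09 drag 2.5 rad 7.5
41 7.24 drag 3.8 rad 6.8
42 7.392 drag 4.2 rad 6.6
```

```bash
cat > gen.py <<'E'
import numpy as np
def gen(t0,steps,off=(0,0,0)):
    "steps: list of lists of absolute angles per call"
    p=lambda t:.06*np.array([np.cos(t),np.sin(t)])
    cur=p(t0); o=np.array(off[:2]); z=off[2]
    for c in steps:
        L=[(p(t)+o-cur).round(4) for t in c]
        print(round(c[-1],3),[[float(a[0]),float(a[1]),z,0] for a in L]); cur=cur+L[-1]; z=0
E
python3 - <<'E'
from gen import *
t=7.384-2*np.pi
gen(t,[list(t+.08*np.arange(1,9)+.0),list(t+.64+.085*np.arange(1,9)),list(t+1.32+.085*np.arange(1,9))]+[[3.101+.07*k+.035,3.101+.07*k+.07] for k in range(10)],(.001,.0005,-.0006))
print()
gen(3.801,[[3.801-.07*k-.035,3.801-.07*k-.07] for k in range(10)])
E
```

```text
1.741 [[-0.0034, 0.0025, -0.0006, 0], [-0.0079, 0.0041, -0.0006, 0], [-0.0125, 0.0054, -0.0006, 0], [-0.0172, 0.0063, -0.0006, 0], [-0.022, 0.0069, -0.0006, 0], [-0.0268, 0.007, -0.0006, 0], [-0.0316, 0.0068, -0.0006, 0], [-0.0363, 0.0061, -0.0006, 0]]
2.421 [[-0.005, -0.001, 0, 0], [-0.0099, -0.0025, 0, 0], [-0.0146, -0.0044, 0, 0], [-0.0192, -0.0067, 0, 0], [-0.0235, -0.0094, 0, 0], [-0.0276, -0.0124, 0, 0], [-0.0314, -0.0158, 0, 0], [-0.0349, -0.0195, 0, 0]]
3.101 [[-0.0032, -0.004, 0, 0], [-0.0061, -0.0082, 0, 0], [-0.0086, -0.0126, 0, 0], [-0.0107, -0.0173, 0, 0], [-0.0124, -0.0221, 0, 0], [-0.0136, -0.027, 0, 0], [-0.0145, -0.0321, 0, 0], [-0.0149, -0.0371, 0, 0]]
3.171 [[-0.0001, -0.0022, 0, 0], [-0.0, -0.0043, 0, 0]]
3.241 [[0.0001, -0.0021, 0, 0], [0.0002, -0.0041, 0, 0]]
3.311 [[0.0003, -0.0021, 0, 0], [0.0006, -0.0042, 0, 0]]
3.381 [[0.0004, -0.0021, 0, 0], [0.0008, -0.0041, 0, 0]]
3.451 [[0.0006, -0.0021, 0, 0], [0.0012, -0.0041, 0, 0]]
3.521 [[0.0007, -0.002, 0, 0], [0.0014, -0.0039, 0, 0]]
3.591 [[0.0008, -0.002, 0, 0], [0.0017, -0.0039, 0, 0]]
3.661 [[0.0009, -0.0018, 0, 0], [0.0019, -0.0037, 0, 0]]
3.731 [[0.0011, -0.0018, 0, 0], [0.0023, -0.0035, 0, 0]]
3.801 [[0.0011, -0.0018, 0, 0], [0.0024, -0.0035, 0, 0]]

3.731 [[-0.0013, 0.0017, 0, 0], [-0.0025, 0.0034, 0, 0]]
3.661 [[-0.0011, 0.0018, 0, 0], [-0.0022, 0.0036, 0, 0]]
3.591 [[-0.001, 0.0018, 0, 0], [-0.0019, 0.0037, 0, 0]]
3.521 [[-0.0009, 0.0019, 0, 0], [-0.0017, 0.0038, 0, 0]]
3.451 [[-0.0008, 0.002, 0, 0], [-0.0014, 0.004, 0, 0]]
3.381 [[-0.0006, 0.002, 0, 0], [-0.0012, 0.004, 0, 0]]
3.311 [[-0.0004, 0.0021, 0, 0], [-0.0008, 0.0041, 0, 0]]
3.241 [[-0.0003, 0.0021, 0, 0], [-0.0006, 0.0042, 0, 0]]
3.171 [[-0.0002, 0.0021, 0, 0], [-0.0003, 0.0042, 0, 0]]
3.101 [[0.0, 0.0021, 0, 0], [0.0001, 0.0042, 0, 0]]
```

Request:
{"method": "play_rows", "body": {
  "rows": [
    [[-0.0034,0.0025,-0.0006,0],[-0.0079,0.0041,-0.0006,0],[-0.0125,0.0054,-0.0006,0],[-0.0172,0.0063,-0.0006,0],[-0.022,0.0069,-0.0006,0],[-0.0268,0.007,-0.0006,0],[-0.0316,0.0068,-0.0006,0],[-0.0363,0.0061,-0.0006,0]]
  ]
}}

```text
t: 21.28
tcp_pos: [0.5243, 0.1163, 0.075]
ee_rot: [180.0, 0.0, 156.2]
ft_force: [2.5, -2.3, 2.6]
finger_gap: 0.0208
finger_force: 27.1
```

Request:
{"method": "play_rows", "body": {
  "rows": [
    [[-0.005,-0.001,0,0],[-0.0099,-0.0025,0,0],[-0.0146,-0.0044,0,0],[-0.0192,-0.0067,0,0],[-0.0235,-0.0094,0,0],[-0.0276,-0.0124,0,0],[-0.0314,-0.0158,0,0],[-0.0349,-0.0195,0,0]]
  ]
}}

```text
t: 22.28
tcp_pos: [0.4894, 0.0967, 0.075]
ee_rot: [180.0, -0.0, 156.2]
ft_force: [1.8, 0.5, 4.6]
finger_gap: 0.021
finger_force: 27.3
```

Request:
{"method": "play_rows", "body": {
  "rows": [
    [[-0.0032,-0.004,0,0],[-0.0061,-0.0082,0,0],[-0.0086,-0.0126,0,0],[-0.0107,-0.0173,0,0],[-0.0124,-0.0221,0,0],[-0.0136,-0.027,0,0],[-0.0145,-0.0321,0,0],[-0.0149,-0.0371,0,0]]
  ]
}}

```text
t: 23.28
tcp_pos: [0.4745, 0.0597, 0.075]
ee_rot: [180.0, -0.0, 156.2]
ft_force: [0.9, 2.1, 4.9]
finger_gap: 0.0213
finger_force: 27.4
```

Request:
{"method": "play_rows", "body": {
  "rows": [
    [[-0.0001,-0.0022,0,0],[0,-0.0043,0,0]]
  ]
}}

```text
t: 23.52
tcp_pos: [0.4744, 0.0554, 0.075]
ee_rot: [180.0, -0.0, 156.2]
ft_force: [0.8, 3.5, 6.2]
finger_gap: 0.0207
finger_force: 27.4
```

Request:
{"method": "play_rows", "body": {
  "rows": [
    [[0.0001,-0.0021,0,0],[0.0002,-0.0041,0,0]]
  ]
}}

```text
t: 23.78
tcp_pos: [0.4747, 0.0516, 0.075]
ee_rot: [179.9, -0.1, 156.2]
ft_force: [-0.5, 5.9, 6.5]
finger_gap: 0.0208
finger_force: 27.4
```

Request:
{"method": "play_rows", "body": {
  "rows": [
    [[0.0003,-0.0021,0,0],[0.0006,-0.0042,0,0]]
  ]
}}

```text
t: 24.02
tcp_pos: [0.4752, 0.0476, 0.0749]
ee_rot: [179.9, -0.1, 156.2]
ft_force: [-1.1, 7.6, 6.2]
finger_gap: 0.0211
finger_force: 27.5
```

Request:
{"method": "play_rows", "body": {
  "rows": [
    [[0.0004,-0.0021,0,0],[0.0008,-0.0041,0,0]]
  ]
}}

```text
t: 24.28
tcp_pos: [0.4759, 0.0436, 0.0749]
ee_rot: [179.9, -0.1, 156.2]
ft_force: [-1.4, 7.5, 6.9]
finger_gap: 0.021
finger_force: 27.5
```

Request:
{"method": "play_rows", "body": {
  "rows": [
    [[0.0006,-0.0021,0,0],[0.0012,-0.0041,0,0]]
  ]
}}

```text
t: 24.52
tcp_pos: [0.4771, 0.0395, 0.0749]
ee_rot: [179.9, -0.1, 156.2]
ft_force: [-1.5, 6.6, 7.6]
finger_gap: 0.0205
finger_force: 27.5
```

Request:
{"method": "play_rows", "body": {
  "rows": [
    [[0.0007,-0.002,0,0],[0.0014,-0.0039,0,0]]
  ]
}}

```text
t: 24.78
tcp_pos: [0.4784, 0.0354, 0.0749]
ee_rot: [180.0, -0.1, 156.2]
ft_force: [-2.2, 6.7, 7.9]
finger_gap: 0.0204
finger_force: 27.5
```

Request:
{"method": "play_rows", "body": {
  "rows": [
    [[0.0008,-0.002,0,0],[0.0017,-0.0039,0,0]]
  ]
}}

```text
t: 25.02
tcp_pos: [0.4802, 0.0314, 0.0749]
ee_rot: [180.0, -0.1, 156.2]
ft_force: [-1.7, 3.7, 7.7]
finger_gap: 0.021
finger_force: 27.5
```

Request:
{"method": "play_rows", "body": {
  "rows": [
    [[0.0009,-0.0018,0,0],[0.0019,-0.0037,0,0]]
  ]
}}

```text
t: 25.28
tcp_pos: [0.4822, 0.0276, 0.075]
ee_rot: [180.0, -0.1, 156.2]
ft_force: [-1.7, 2.7, 7.0]
finger_gap: 0.021
finger_force: 27.5
```

Request:
{"method": "play_rows", "body": {
  "rows": [
    [[0.0011,-0.0018,0,0],[0.0023,-0.0035,0,0]]
  ]
}}

```text
t: 25.52
tcp_pos: [0.4845, 0.0239, 0.075]
ee_rot: [180.0, -0.1, 156.2]
ft_force: [-1.7, 0.7, 8.4]
finger_gap: 0.0206
finger_force: 27.5
```

Request:
{"method": "play_rows", "body": {
  "rows": [
    [[0.0011,-0.0018,0,0],[0.0024,-0.0035,0,0]]
  ]
}}

```text
t: 25.78
tcp_pos: [0.4869, 0.0205, 0.0749]
ee_rot: [180.0, -0.1, 156.2]
ft_force: [-0.9, 2.0, 7.7]
finger_gap: 0.021
finger_force: 27.5
```

Request:
{"method": "play_rows", "body": {
  "rows": [
    [[-0.0013,0.0017,0,0],[-0.0025,0.0034,0,0]]
  ]
}}

```text
t: 26.02
tcp_pos: [0.4846, 0.0236, 0.075]
ee_rot: [-180.0, 0.0, 156.2]
ft_force: [3.0, -1.7, 5.1]
finger_gap: 0.0207
finger_force: 27.3
```

Request:
{"method": "play_rows", "body": {
  "rows": [
    [[-0.0011,0.0018,0,0],[-0.0022,0.0036,0,0]]
  ]
}}

```text
t: 26.28
tcp_pos: [0.4825, 0.027, 0.075]
ee_rot: [-180.0, 0.0, 156.2]
ft_force: [4.3, -5.5, 4.3]
finger_gap: 0.021
finger_force: 27.2
```

Request:
{"method": "play_rows", "body": {
  "rows": [
    [[-0.001,0.0018,0,0],[-0.0019,0.0037,0,0]]
  ]
}}

```text
t: 26.52
tcp_pos: [0.4807, 0.0305, 0.075]
ee_rot: [-179.9, 0.0, 156.2]
ft_force: [2.7, -6.7, 4.8]
finger_gap: 0.0207
finger_force: 27.3
```

Request:
{"method": "play_rows", "body": {
  "rows": [
    [[-0.0009,0.0019,0,0],[-0.0017,0.0038,0,0]]
  ]
}}

```text
t: 26.78
tcp_pos: [0.479, 0.0343, 0.075]
ee_rot: [-179.9, 0.0, 156.2]
ft_force: [3.9, -6.8, 4.9]
finger_gap: 0.0208
finger_force: 27.3
```

Request:
{"method": "play_rows", "body": {
  "rows": [
    [[-0.0008,0.002,0,0],[-0.0014,0.004,0,0]]
  ]
}}

```text
t: 27.02
tcp_pos: [0.4775, 0.0382, 0.075]
ee_rot: [-179.9, 0.0, 156.2]
ft_force: [2.3, -6.1, 4.7]
finger_gap: 0.0207
finger_force: 27.3
```

Request:
{"method": "play_rows", "body": {
  "rows": [
    [[-0.0006,0.002,0,0],[-0.0012,0.004,0,0]]
  ]
}}

```text
t: 27.28
tcp_pos: [0.4762, 0.0423, 0.0749]
ee_rot: [-179.9, 0.0, 156.2]
ft_force: [3.4, -4.7, 5.6]
finger_gap: 0.0209
finger_force: 27.3
```

Request:
{"method": "play_rows", "body": {
  "rows": [
    [[-0.0004,0.0021,0,0],[-0.0008,0.0041,0,0]]
  ]
}}

```text
t: 27.52
tcp_pos: [0.4753, 0.0466, 0.0749]
ee_rot: [-180.0, 0.0, 156.2]
ft_force: [1.3, -4.5, 5.8]
finger_gap: 0.021
finger_force: 27.4
```

Request:
{"method": "play_rows", "body": {
  "rows": [
    [[-0.0003,0.0021,0,0],[-0.0006,0.0042,0,0]]
  ]
}}

```text
t: 27.78
tcp_pos: [0.4747, 0.0509, 0.075]
ee_rot: [-180.0, -0.0, 156.2]
ft_force: [0.9, -2.6, 6.3]
finger_gap: 0.021
finger_force: 27.4
```

Request:
{"method": "play_rows", "body": {
  "rows": [
    [[-0.0002,0.0021,0,0],[-0.0003,0.0042,0,0]]
  ]
}}

```text
t: 28.02
tcp_pos: [0.4745, 0.0552, 0.075]
ee_rot: [-180.0, -0.0, 156.2]
ft_force: [2.0, -3.4, 6.3]
finger_gap: 0.0208
finger_force: 27.4
```

Request:
{"method": "play_rows", "body": {
  "rows": [
    [[0.0003,-0.004,-0.0005,0],[0.0009,-0.008,-0.0005,0],[0.0018,-0.0125,-0.0005,0],[0.0031,-0.0175,-0.0005,0],[0.003,-0.0172,-0.0005,0],[0.003,-0.0168,-0.0005,0],[0.003,-0.0168,-0.0005,0]]
  ]
}}

```text
t: 28.9
tcp_pos: [0.4777, 0.0379, 0.0749]
ee_rot: [-179.9, 0.0, 156.2]
ft_force: [1.0, -6.0, 10.6]
finger_gap: 0.0206
finger_force: 27.8
```

Request:
{"method": "play_rows", "body": {
  "rows": [
    [[0,-0.0004,0.0012,0],[0,-0.0007,0.0012,0],[0,-0.0007,0.0012,0]]
  ]
}}

```text
t: 29.28
tcp_pos: [0.4775, 0.0377, 0.0751]
ee_rot: [-180.0, -0.0, 156.2]
ft_force: [6.6, -1.5, -1.8]
finger_gap: 0.0207
finger_force: 26.6
```

Request:
{"method": "play_rows", "body": {
  "rows": [
    [[0,0,0,0],[0,0,0,0],[0,0,0,0],[0,0,0,0]]
  ],
  "jaw": 0.5
}}

```text
t: 29.78
tcp_pos: [0.4776, 0.0379, 0.0755]
ee_rot: [-180.0, -0.0, 156.2]
ft_force: [0.2, 0.6, -0.4]
finger_gap: 0.0427
finger_force: 0.0
```

Request:
{"method": "play_rows", "body": {
  "rows": [
    [[0,0,0.01,0],[0,0,0.03,0],[0,0,0.06,0],[0,0,0.1,0],[0,-0.03,0.12,0],[0,-0.06,0.12,0],[0,-0.06,0.12,0]]
  ]
}}

```text
t: 30.65
tcp_pos: [0.4778, -0.0234, 0.1974]
ee_rot: [180.0, 0.1, 156.1]
ft_force: [-0.4, -0.1, 0.6]
finger_gap: 0.0427
finger_force: 0.0
```

```bash
python3 - <<'E'
from h import *
s=readout.state(); print(s['t'],s['tcp_pos'],s['ft_force'],s['finger_gap'])
c=calibration("wrist"); im,d=grab_frame("wrist"); cv2.imwrite("pics/w4.png",im[:,:,::-1])
H,W=d.shape; vv,uu=np.mgrid[:H,:W]; K=c["mtx"]
P=(np.stack([(uu-K[0,2])/K[0,0]*d,(vv-K[1,2])/K[1,1]*d,d],-1)@rot(c).T+c["position"]).reshape(-1,3)
q=P[(P[:,2]>.092)&(P[:,2]<.106)&(np.hypot(P[:,0]-.5345,P[:,1]-.0568)<.085)]
print(len(q),cv2.minEnclosingCircle(q[:,:2].astype(np.float32)) if len(q) else 0)
E
```

```text
30.65 [ 0.47778158 -0.02344219  0.19740301] [-0.44450171 -0.10547211  0.63357581] 0.0427377307032903
728 ((0.47755688428878784, 0.038734812289476395), 0.010975630022585392)
```

View pics/w4.png

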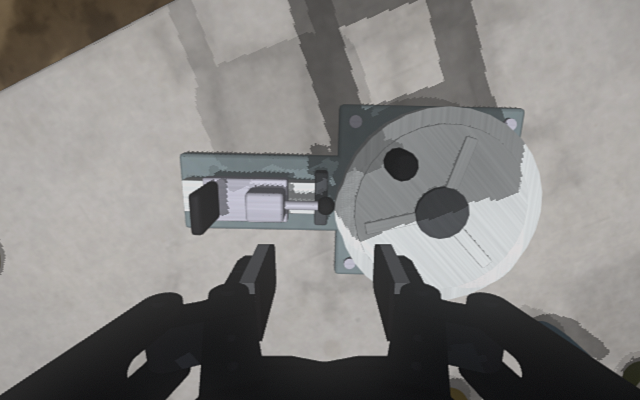

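The wrist view shows the knob at px (401,164), where I meant to leave it, with the tip (326,205) on the rim and the gripper clear of everything.

```bash
python3 -c "
from rig import ticket; print(ticket.close_job())"
```

```text
the job is handed in; nothing more can be done
None
```

The job is handed in at about 31 s of the 72 s allowed, but no verdict came back: the gauge is pushed in to its stop, the rim's high spot is, by the drag felt both ways, at the tip, and the robot is touching nothing.

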